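Balance an antenna mast over the coupler plate for a sweep

ROBOT

A 6-joint arm with a two-finger parallel gripper is mounted at the origin on the work surface. World frame = base frame: x ahead of the robot, y to its left, z up, the work surface at z = 0. Lengths are in m, angles in degrees, forces in N, time in s.
With the tool pointing down it reaches from about 0.3 to 0.75 m from the base axis. Payload 8.5 kg.
Tool frame: the origin (TCP) lies midway between the tips of the shut fingers; the grasp point (between the pads) lies grasp_offset behind it (grasp_offset is the distance from the TCP to the grasp point, in m); z points along the fingers, y is the line along which they close (so a half turn about z gives the same grasp; the last joint's range is limited). The gripper opens to 85 mm and grips with 20 to 120 N. Pads are 22 mm wide; open, the fingers measure 114 mm over their backs; the gripper's body (76 mm by 85 mm) begins 54 mm behind the grasp point. The pads swing forward as they close: fully open they stand 13 mm farther back than shut.
Start: joints at [58.138, 21.807, 74.336, -0, 83.858, -12.336], TCP at [0.184, 0.518, 0.231] pointing down, gripper open.
Joint ranges: [-178.18, 178.18], [-50.72, 133.34], [12.68, 142.11], [-81.47, 261.47], [9.98, 163.14], [-165.26, 165.26]. Speed limits (degrees/s): [136.94, 136.94, 180, 180, 180, 180].

INTERFACE

Orientations are given as a 3x3 rotation matrix whose columns are the frame's x, y, z axes.
In Python, from rig import observe, get_image, camera_params, close_job, grasp_offset gives the robot as it stands.
- The arm moves only by the shell command python3 -m handwheel 'ROWS' [OPENING] [FORCE]. ROWS is JSON, a list of rows, each a list of 2 entries, a list of its own where there are three numbers: the shift along the tool's x, y, z as a fraction of full scale, then the turn, a rotation vector about the tool's x, y, z as a fraction of full scale. In form: [[[dx, dy, dz], [ax, ay, az]], ...]. A call has 1 to 10 rows; each row is the pose to reach, as a shift and turn from the pose commanded when the call began, along the tool's axes at that moment, turning the shorter way round; what a row does not reach only later rows make up. Full scale, the value 1, is 0.5 m for a shift and pi rad for a turn. A row lasts 1/10 s, in which the tool goes at most 50 mm and 8.59 degrees, less where a joint would pass 70% of its speed; a pose out of reach is approached as far as the arm can. A call with a number of a shift or a turn outside -1 to 1 is refused whole. A call with a gripper value outside its range is refused whole. OPENING is the opening, from 0 (shut) to 1 (fully open), set as the call begins (- or left out, the last holds). The fingers move at their own pace and stop on an object; FORCE is the grip in N (left out, the last holds). Time passes only in rows, so rows that repeat a pose let the fingers close. It gives the time, the measured TCP pose, the force, the opening and the grip force at its end, in the units of the state.
- observe(): the state, without advancing time (a new reading comes with each control period).
- get_image(name): name is "scene" or "top" or "wrist"; returns (picture, depth): 384x512x3 uint8, red, green, blue; 384x512 float32, m along the optical axis (not along the pixel's ray), 0 where there is no reading.
- camera_params(name): a dict with "K" (3x3 intrinsics, pixels), "R" (3x3) and "t" (3): a world point X has camera coordinates R X + t. Camera axes: x right, y down, z forward; pixel columns grow to the right and rows downward; lengths in m; the calibration is good to about 2 mm. The wrist camera is an equidistant fisheye: a pixel r from the principal point sees the ray r / f radians off the axis. A picture is of the moment at which its call begins: read the wrist's pose just before it. camera_params takes no time and is no camera call; for the wrist camera it gives the pose at the moment of the call.
- close_job(): hands the job in; it is judged then, once.
The state is a dict: "time_s": time; "q": joint angles; "qvel": joint speeds; "joint_efforts": joint torques, N m; "position": TCP position; "tool_rot": TCP orientation; "ft_force": force on the tool from outside, world axes, zero at the start; "wrist_torque": the same for the moment, N m; "grip_width": finger opening in m; "gripper_force": force on a finger pad.
Only numpy, scipy, OpenCV 4.12 (cv2) and the standard library are available. Lean on these libraries where they do the work, as an engineer would, in place of code of your own. Each camera call takes 0.05 s, during which the arm holds its last target. There are 200 camera calls.

TASK

Pick up the antenna carrier by its black hand grip, tilt it gently in the air so that the limp mast comes off its stop, and keep the mast balanced upright for a second or two before you set off. Carry it, mast upright all the way, over the round coupler plate and hold it there centred, hovering 50 to 100 mm above the plate, with the mast upright for at least six seconds without a break. Finish still holding it like that in the air; do not touch the mast or whip it about, and leave the plate, mouse, jar and meter alone.

Things in the scene. Friction and masses are not known exactly. Their poses are not given: they have to be found in the camera images.
- carrier: Loose antenna carrier (with mast 0.79 kg, centre of mass near x 30, z 56 mm). Origin: foot's underside, below the grip; x points to the mast. Grey foot 170 x 100 x 20 mm (x -110 to 60), dark steel weight on its rear (x below -73, up to z 42). In front a 40 mm wide bracket at foot height, rising as a plate at x 114 to 122 up to z 124, bears the hinge at x 140, z 110.
- grip (a point): Middle of the carrier's hand grip, 62 mm above the origin of the carrier, same axes: a black square post 30 x 30 mm that rises from z 20 to z 85 mm of the carrier at its x = y = 0. Grip it here across either pair of faces; nothing else of the carrier is within 55 mm of it above z 42.
- tilt_hinge (a joint): Mast angle from the carrier's z, about the carrier's x (rad, right-handed; + leans the head to the carrier's -y). Rubber stops +-0.45; starts on the + stop. No friction; centring spring 0.0077 N m/rad, damping 0.0025 N m s/rad, carrier to mast. Gravity topples with 0.0128 N m per rad from vertical, so it falls (time constant 1 s) unless the carrier's tilt about x corrects it all the time.
- mast: Mast; origin on the hinge axis, z to the head, x as the carrier's. Rod 12 mm thick, z -70 to 155; brass counterweight disc (52 mm) at z -62; grey head box 30 x 46 x 32 at z 163; steel dipole bar 222 mm long along y through it. With hinge 0.295 kg (true within 10 percent), centre of mass 4.4 mm above the hinge, inertia about the hinge 0.0030 kg m2. Upright: its z vertical.
- coupler: Antenna coupler, fixed: round aluminium plate of diameter 170 mm, 12 mm thick, with a black ring and a small grey connector block at its rim on the -x side. Origin: centre of its underside, on the bench.
- mouse: Black computer mouse, 100 x 58 x 33 mm, on a mat; origin centre of underside. Bystander.
- flux_jar: Amber glass jar, diameter 70, 70 mm high; origin centre of underside. Bystander.
- meter: Hand multimeter lying flat, 140 x 70 x 41 mm; origin centre of underside. Bystander.
Things that resemble listed ones, but are neither listed nor needed, are in the scene too. Of the things that look like the coupler, take the one that is nearest to the robot's base at the start.

How it is judged:
By the outcome, as a careful person would: the job done as asked, in the order asked, and still so for the second after the job is handed in, while the arm keeps its last pose, push and grip.
It also fails if it takes over 67 s, if anything falls off the work surface, if the arm or the gripper's body presses on something with over 40 N, if the wrist force passes 120 N, or if a joint passes its speed limit or range.

## Working session

There is one attempt and no reset: what is moved stays moved. The work goes in short steps, Python scripts to look and compute and a shell command to move; the robot and the scene stay as the last step left them, time stands still between calls to the robot, and variables do not carry over. Pictures are saved under pics/ and viewed, at most 10 in all, crops included, and the job is handed in when it is done.

```bash
ls; mkdir -p pics
cat > h.py <<'E'
import numpy as np, cv2
from rig import *
def save(n,f):
    p,d=get_image(n); cv2.imwrite(f'pics/{f}.png',p[:,:,::-1]); np.savez(f'pics/{f}.npz',p=p,d=d); return p,d
def pts(n,d):
    c=camera_params(n);K=np.array(c['K']);R=np.array(c['R']);t=np.array(c['t'])
    v,u=np.mgrid[:d.shape[0],:d.shape[1]]
    P=np.stack([(u-K[0,2])/K[0,0]*d,(v-K[1,2])/K[1,1]*d,d],-1)
    return (P-t)@R
E
python3 - <<'E'
from h import *
print(grasp_offset, observe())
a,d=save('top','top0');b,_=save('scene','scene0')
for n in('top','scene'):print(camera_params(n))
E
```

```text
pics
0.0187 {'time_s': 0.0, 'q': array([ 5.81374861e+01,  2.18424956e+01,  7.43856361e+01,  1.27659722e-03,
        8.38573502e+01, -1.23341332e+01]), 'qvel': array([-0.00908396,  0.00274   , -0.02800429,  0.06115827, -0.04717981,
       -0.00083148]), 'joint_efforts': array([-1.57652914e-03, -4.48450756e+01, -2.31280839e+01, -2.17840793e-04,
        4.67429141e-03, -8.15666886e-05]), 'position': array([0.18367481, 0.51811481, 0.23069247]), 'tool_rot': array([[-9.42475089e-01,  3.34275420e-01, -8.06384232e-04],
       [ 3.34276219e-01,  9.42474314e-01, -1.25543616e-03],
       [ 3.40334975e-04, -1.45277238e-03, -9.99998887e-01]]), 'ft_force': array([ 1.84658037,  0.52463616, -0.40886851]), 'wrist_torque': array([ 0.02021163,  0.00377528, -0.03642521]), 'gripper_force': 0.0, 'grip_width': 0.08546936511645634}
{'K': array([[363.63755529,   0.        , 255.59508138],
       [  0.        , 363.63755529, 195.39413148],
       [  0.        ,   0.        ,   1.        ]]), 'R': array([[ 0.02213756, -0.99973639,  0.00608902],
       [-0.98874147, -0.02279482, -0.14788749],
       [ 0.1479873 , -0.0027466 , -0.98898545]]), 't': array([-0.03803781,  0.56386932,  1.30441027])}
{'K': array([[348.26314731,   0.        , 260.76353332],
       [  0.        , 348.26314731, 185.3982899 ],
       [  0.        ,   0.        ,   1.        ]]), 'R': array([[ 0.58828338,  0.80864365,  0.00425561],
       [ 0.60132961, -0.43393296, -0.67089856],
       [-0.54067121,  0.3972375 , -0.74153692]]), 't': array([-0.33605341, -0.29995678,  1.6218159 ])}
```

View pics/top0.png

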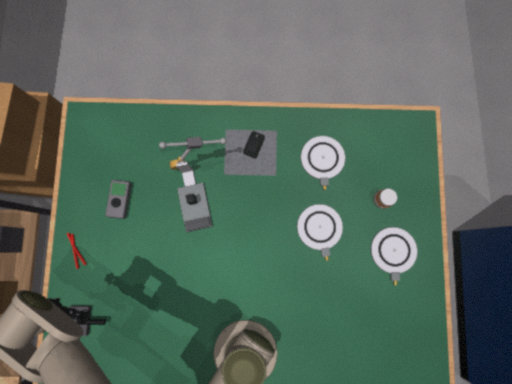

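View pics/scene0.png

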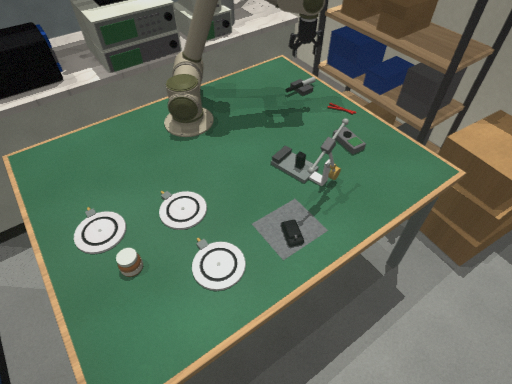

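The top view shows the carrier with its black grip at (193,199), its mast leaning right with the head at (195,143), and three plates at (323,157), (320,227) and (394,250). The scene view shows the same things, plus a gripper-like clamp next to the arm. Only the carrier has a black grip post; the other black things are the mouse at (255,145) and the tool at (85,318).

Run:
```python
from h import *
z=np.load('pics/top0.npz');p,d=z['p'],z['d'];P=pts('top',d)
hsv=cv2.cvtColor(p,cv2.COLOR_RGB2HSV)
for (u,v) in [(323,157),(320,227),(394,250)]:
    w=((hsv[...,1]<70)&(hsv[...,2]>130)).astype(np.uint8)
    yy,xx=np.mgrid[:384,:512]; w[(xx-u)**2+(yy-v)**2>28**2]=0
    c=max(cv2.findContours(w,0,2)[0],key=cv2.contourArea);e=cv2.fitEllipse(c)
    # ray onto z=.012
    cp=camera_params('top');r=np.linalg.inv(cp['K'])@np.array([*e[0],1]);o=-cp['R'].T@cp['t'];r=cp['R'].T@r
    X=o+r*(.012-o[2])/r[2]
    print(e, X.round(4), np.hypot(*X[:2]).round(3),P[v,u].round(3))
# carrier
roi=P[150:240,165:225].reshape(-1,3);col=p[150:240,165:225].reshape(-1,3)
for lo,hi in [(.078,.092),(.034,.048),(.014,.026)]:
    m=(roi[:,2]>lo)&(roi[:,2]<hi);q=roi[m][:,:2]
    r=cv2.minAreaRect(q.astype(np.float32)*1000);print(lo,m.sum(),q.mean(0),r)
for v in range(194,206,2): print([(P[v,u]*1000).round().astype(int).tolist() for u in range(186,202,3)])
g=cv2.resize(p[125:245,140:240],(600,720//1),interpolation=2)[:600]
cv2.imwrite('pics/c1.png',g[:,:,::-1])
```

```text
((322.8133239746094, 157.57937622070312), (42.87649917602539, 45.78593063354492), 158.7411346435547) [ 0.7222 -0.2809  0.012 ] 0.775 [ 0.724 -0.282  0.012]
((319.790283203125, 227.18988037109375), (44.56279373168945, 48.079471588134766), 157.72286987304688) [ 0.4544 -0.2682  0.012 ] 0.528 [ 0.455 -0.269  0.013]
((394.10650634765625, 250.4348602294922), (44.66754150390625, 48.433074951171875), 161.26824951171875) [ 0.3745 -0.5438  0.012 ] 0.66 [ 0.376 -0.544  0.011]
0.078 104 [0.58392165 0.22682047] ((610.58349609375, 231.11013793945312), (170.8716278076172, 47.60879135131836), 24.472789764404297)
0.034 256 [0.47107597 0.19256928] ((553.4491577148438, 214.5645294189453), (238.014404296875, 89.18283081054688), 15.163270950317383)
0.014 947 [0.54396501 0.20933577] ((546.58349609375, 210.93386840820312), (226.22174072265625, 100.47575378417969), 14.025776863098145)
[[567, 236, 21], [558, 214, 84], [558, 203, 82], [569, 203, 16], [567, 190, 27], [569, 181, 17]]
[[550, 223, 88], [551, 214, 82], [550, 202, 87], [557, 199, 42], [560, 191, 22], [561, 180, 22]]
[[543, 224, 81], [544, 214, 79], [543, 201, 88], [548, 196, 58], [553, 190, 22], [554, 180, 15]]
[[536, 223, 83], [536, 212, 89], [536, 201, 88], [539, 194, 69], [545, 190, 25], [546, 180, 17]]
[[537, 235, 20], [529, 212, 84], [531, 203, 72], [533, 195, 60], [538, 190, 23], [538, 179, 19]]
[[529, 235, 20], [527, 219, 45], [528, 210, 33], [530, 201, 18], [531, 190, 17], [531, 179, 19]]
```

View pics/c1.png

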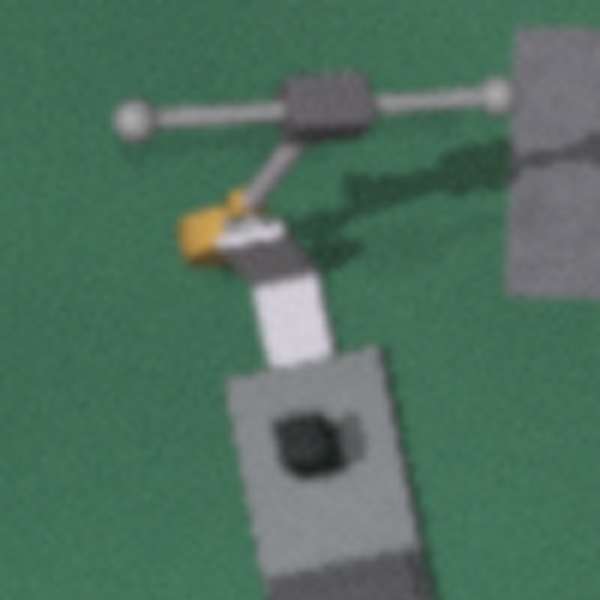

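The crop confirms the black square post (crop (308,442), image about (191,199)) on the grey foot, with the rear weight below it and the bracket above. The chosen plate is the one at (320,227), r = 0.528 m, nearest to the base.

```bash
cat >> h.py <<'E'
def ray(n,u,v,z):
    c=camera_params(n);o=-c['R'].T@c['t'];r=c['R'].T@np.linalg.inv(c['K'])@np.array([u,v,1.])
    return o+r*(z-o[2])/r[2]
from scipy.spatial.transform import Rotation as Ro
def rows(p,R):   # shift/turn from current pose, in fractions
    s=observe();R0=s['tool_rot']
    return (R0.T@(np.array(p)-s['position'])/.5).round(4), (Ro.from_matrix(R0.T@R).as_rotvec()/np.pi).round(4)
def down(yawy): # tool pointing down, tool y at angle yawy
    y=np.array([np.cos(yawy),np.sin(yawy),0]);z=np.array([0,0,-1.]);return np.stack([np.cross(y,z),y,z],1)
E
cat > m0.py <<'E'
from h import *
z=np.load('pics/top0.npz');p,d=z['p'],z['d'];P=pts('top',d)
z2=np.load('pics/scene0.npz');P2=pts('scene',z2['d']);p2=z2['p']
# dark grip top
for n,pp,PP in(('top',p,P),('scene',p2,P2)):
    m=(np.hypot(PP[...,0]-.545,PP[...,1]-.211)<.04)&(PP[...,2]>.07)&(PP[...,2]<.1)
    v,u=np.nonzero(m);print(n,m.sum(),PP[m].mean(0),u.mean(),v.mean(),ray(n,u.mean(),v.mean(),.085))
# foot light grey top: between
Q=np.concatenate([P.reshape(-1,3),P2.reshape(-1,3)])
# foot+bracket colour mask in top image
hsv=cv2.cvtColor(p,cv2.COLOR_RGB2HSV)
m=((hsv[...,1]<60)&(P[...,2]>.008)&(P[...,2]<.034)&(np.hypot(P[...,0]-.545,P[...,1]-.21)<.11)).astype(np.uint8)
c=max(cv2.findContours(m,0,1)[0],key=cv2.contourArea)
X=np.array([ray('top',u,v,.02)[:2] for u,v in c[:,0]])
print(cv2.minAreaRect((X*1000).astype(np.float32)))
g=P[m>0];
# side edges: fit lines
for y0 in(-8,8): pass
a=np.radians(13.)
for it in range(4):
    e=np.array([np.cos(a),np.sin(a)]);n=np.array([-e[1],e[0]]);s=(X-[.545,.21])@e;t=(X-[.545,.21])@n
    sl=[]
    for sg in(1,-1):
        k=(sg*t>.035)&(s>-.06)&(s<.045);f=np.polyfit(s[k],t[k],1);sl.append(f)
    a+=np.mean([f[0] for f in sl])
print(np.degrees(a),sl,s.max(),s.min())
print(rows([.545,.211,.2],down(a)))
# mast initial
for n,PP in(('top',P),('scene',P2)):
    k=(PP[...,2]>.2)&(PP[...,2]<.34)&(np.hypot(PP[...,0]-.68,PP[...,1]-.2)<.16);q=PP[k];print(n,k.sum(),q.mean(0),np.linalg.svd(q-q.mean(0))[2][0] if 0 else np.linalg.eigh(np.cov(q.T))[1][:,2])
E
python3 m0.py
```

```text
top 75 [0.54318037 0.20868009 0.0834535 ] 190.18666666666667 198.10666666666665 [0.54296293 0.2084115  0.085     ]
scene 61 [0.5477204  0.2062491  0.08164289] 300.39344262295083 155.70491803278688 [0.5503131  0.20364734 0.085     ]
((549.6672973632812, 211.53439331054688), (207.68788146972656, 101.40892791748047), 14.220843315124512)
13.962890827957882 [array([-0.00411553,  0.04862051]), array([ 0.00411553, -0.04860591])] 0.10869098535402907 -0.09873822041962359
(array([-0.8864, -0.3374,  0.0617]), array([-4.00e-04,  1.00e-04,  3.14e-01]))
top 389 [0.69354646 0.17835529 0.26504442] [-0.21876622  0.87409464  0.43370486]
scene 366 [0.70051613 0.17000571 0.26055631] [-0.21797151  0.87130397  0.43967922]
```

```bash
python3 -m handwheel '[[[-0.04,-0.015,0],[0,0,0.02]],[[-0.12,-0.045,0.01],[0,0,0.05]],[[-0.21,-0.08,0.02],[0,0,0.09]],[[-0.3,-0.114,0.03],[0,0,0.13]],[[-0.39,-0.15,0.04],[0,0,0.17]],[[-0.48,-0.185,0.05],[0,0,0.2]],[[-0.57,-0.22,0.06],[0,0,0.23]],[[-0.66,-0.255,0.06],[0,0,0.26]],[[-0.75,-0.287,0.06],[0,0,0.29]],[[-0.83,-0.317,0.06],[0,0,0.314]]]' 1
python3 -c "
from h import *
print(rows([.544,.209,.12],down(np.radians(14))),observe()['q'])"
```

```text
time_s: 1.1
position: [0.5234, 0.2284, 0.201]
tool_rot: [[-0.237, 0.972, -0.001], [0.972, 0.237, -0.0], [-0.0, -0.001, -1.0]]
ft_force: [0.7, 1.3, 0.4]
grip_width: 0.0853
gripper_force: 0.0
(array([-0.0475,  0.0309,  0.1619]), array([-0.0002,  0.    , -0.0017])) [ 1.17033337e+01  2.52443215e+01  7.39012162e+01 -2.30931290e-03
  8.08905676e+01 -1.99532024e+00]
```

```bash
python3 -m handwheel '[[[-0.015,0.01,0.03],[0,0,-0.001]],[[-0.03,0.02,0.07],[0,0,-0.0017]],[[-0.0475,0.031,0.12],[0,0,-0.0017]],[[-0.0475,0.031,0.162],[0,0,-0.0017]],[[-0.0475,0.031,0.162],[0,0,-0.0017]]]' 1
python3 -c "
from h import *
save('wrist','w1');print(rows([.544,.209,.043],down(np.radians(14))),camera_params('wrist'))"
```

```text
time_s: 1.6
position: [0.5414, 0.2104, 0.1174]
tool_rot: [[-0.246, 0.969, -0.006], [0.969, 0.246, -0.001], [0.001, -0.006, -1.0]]
ft_force: [0.2, -0.4, 0.6]
grip_width: 0.0854
gripper_force: 0.0
(array([-0.0044,  0.0031,  0.1527]), array([-0.001 , -0.0001,  0.0014])) {'K': array([[297.31863964,   0.        , 262.54628573],
       [  0.        , 297.31863964, 192.61770781],
       [  0.        ,   0.        ,   1.        ]]), 'R': array([[ 0.96935236,  0.24564874, -0.00356463],
       [ 0.23465439, -0.92147578,  0.30954759],
       [ 0.07275525, -0.30089714, -0.95087727]]), 't': array([-0.57540177,  0.06287529,  0.29777514])}
```

View pics/w1.png

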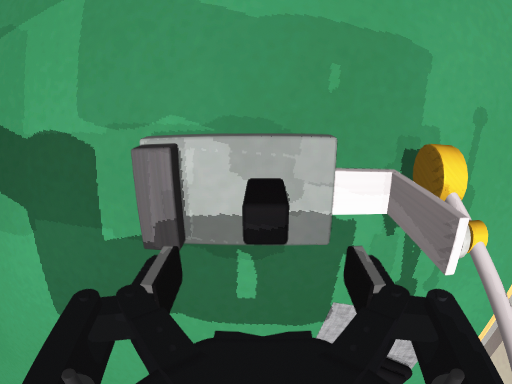

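The wrist view shows the post's top at about (266,226), centred between the fingers at (165,265) and (355,265). It also shows the bracket at right and the brass weight at (440,170).

Run:
```python
from h import *
c=camera_params('wrist');K=c['K'];R=c['R'];o=-R.T@c['t']
def fr(u,v,z):
    a=np.array([u-K[0,2],v-K[1,2]]);r=np.hypot(*a);th=r/K[0,0]
    w=R.T@np.array([*(a/r*np.sin(th)),np.cos(th)]);return o+w*(z-o[2])/w[2]
print(o)
for q in [(243,208),(289,208),(244,244),(287,244)]: print(fr(*q,.085))
print(fr(250,180,.02),fr(283,180,.02))
for q in [(140,137),(335,136),(331,243)]: print(fr(*q,.02))
```

```text
[0.52134839 0.28888446 0.26163362]
[0.52532634 0.21992555 0.085     ]
[0.55374114 0.22715467 0.085     ]
[0.53171419 0.19481739 0.085     ]
[0.55965287 0.20191514 0.085     ]
[0.52682124 0.22066634 0.02      ] [0.55382545 0.22754948 0.02      ]
[0.42491841 0.2352599  0.02      ]
[0.58592611 0.27510273 0.02      ]
[0.61369255 0.18034083 0.02      ]
```

```bash
python3 -m handwheel '[[[-0.001,0.001,0.04],[-0.001,0,0.001]],[[-0.001,0.001,0.09],[-0.001,0,0.001]],[[-0.001,0.001,0.13],[-0.001,0,0.001]],[[-0.001,0.001,0.153],[-0.001,0,0.001]],[[-0.001,0.001,0.153],[-0.001,0,0.001]]]' 1; python3 -m handwheel '[[[0,0,0],[0,0,0]],[[0,0,0],[0,0,0]],[[0,0,0],[0,0,0]],[[0,0,0],[0,0,0]],[[0,0,0],[0,0,0]],[[0,0,0],[0,0,0]]]' 0 90; python3 -c "
from h import *
print(rows([.5425,.2105,.043],down(np.radians(14))))"
```

```text
time_s: 2.15
position: [0.5432, 0.2107, 0.0435]
tool_rot: [[-0.244, 0.97, 0.002], [0.97, 0.244, 0.001], [0.0, 0.002, -1.0]]
ft_force: [-0.0, 0.3, -0.8]
grip_width: 0.0854
gripper_force: 0.0
time_s: 2.75
position: [0.5434, 0.2106, 0.0447]
tool_rot: [[-0.243, 0.97, 0.004], [0.97, 0.243, 0.001], [-0.0, 0.004, -1.0]]
ft_force: [-1.8, -0.2, 7.3]
grip_width: 0.0284
gripper_force: 91.3
(array([ 0.0003, -0.0018,  0.0033]), array([0.0012, 0.    , 0.0005]))
```

```bash
cat > ctl.py <<'E'
# python3 ctl.py NIMG NROWS MODE ; MODE: meas | init | hold | go
import sys,json,os
from h import *
YAW=np.radians(14.);XL=np.array([np.cos(YAW),np.sin(YAW),0]);YL=np.array([-np.sin(YAW),np.cos(YAW),0]);ZL=np.array([0,0,1.])
I,G,K,D,ML=.0030,.0128,.0077,.0025,.295*.0044
TGT=np.array([.4544,-.2682,.012+.075]);ZT=.0447;T=7.0;LAG=.05
nimg,N,mode=int(sys.argv[1]),int(sys.argv[2]),sys.argv[3]
S=json.load(open('S.json')) if os.path.exists('S.json') else {}
def phi_of(R): return np.arcsin(np.clip(R[:,2]@YL,-1,1))
def meas(n):
    s=observe();p,d=get_image(n);P=pts(n,d);R=s['tool_rot'];zc=-R[:,2]
    h=s['position']+(.11-ZT)*zc+.14*R[:,1]
    q=(P-h)@np.stack([XL,YL,ZL],1);q=q[(d>0)&(abs(q[...,0])<.045)&(q[...,2]>.07)&(q[...,2]<.24)&(abs(q[...,1])<.22)]
    th=0.;c=q.mean(0)
    for i in range(4):
        k=q if i==0 else q[abs((q-c)[:,1:]@[-np.sin(th),np.cos(th)])<.02]
        w,V=np.linalg.eigh(np.cov(k[:,1:].T));v=V[:,1]*np.sign(V[0,1]);th=np.arctan2(v[1],v[0])
        l=(k-k.mean(0))[:,1:]@v;c=k.mean(0)+0; mid=(l.max()+l.min())/2; c[1:]+=mid*v
    return s['time_s'],th,np.arctan2(-c[1],c[2]),phi_of(R),len(k),l.max()-l.min()
M=[meas(('top','scene')[i%2]) for i in range(nimg)]
for m in M: print('t %.2f bar %.4f head %.4f phi %.4f n %d len %.3f'%m)
s=observe();tn=s['time_s'];pn=phi_of(s['tool_rot'])
c0=s['position']-ZT*(-s['tool_rot'][:,2]);print('origin',c0.round(4),'t',tn,'ft',s['ft_force'].round(1),'w',round(s['grip_width'],4))
if mode=='meas': sys.exit()
A=np.array([[0,1,0],[(G-K)/I,-D/I,1],[0,0,0]])
def step(x,f,fd,a,dt): return x+dt*(A@x+np.array([0,(K*f+D*fd+ML*a)/I,0]))
if mode=='init':
    H=[[0,pn],[M[0][0],M[0][3]],[tn,pn]];x=np.array([.45+M[0][3],-.2,0.]);Pc=np.diag([.02,.15,.02])**2
    cmd=s['position'].tolist();t=M[0][0];pl=None;cphi=pn
else: H,x,Pc,cmd,t,pl,cphi=S['H'],np.array(S['x']),np.array(S['P']),S['cmd'],S['t'],S['pl'],S['cphi']
ht,hp=np.array(H).T
def F(tt): return np.interp(tt-LAG,ht,hp)
def path(tt):
    if pl is None: return None
    r=np.clip((tt-pl[0])/T,0,1);return np.array(pl[1])+(np.array(TGT)-pl[1])*(10*r**3-15*r**4+6*r**5)
def acc(tt):
    return 0 if pl is None else ((path(tt+.05)+path(tt-.05)-2*path(tt))/.0025)@YL
def prop(x,Pc,t0,t1):
    n=max(1,int(round((t1-t0)/.005)));dt=(t1-t0)/n if t1>t0 else 0
    for i in range(n):
        tt=t0+i*dt;x=step(x,F(tt),(F(tt+dt)-F(tt))/dt if dt else 0,acc(tt),dt)
        Ad=np.eye(3)+dt*A;Pc=Ad@Pc@Ad.T+np.diag([1e-6,4e-4,2e-4])*dt
    return x,Pc
print('phi hist-vs-obs',[(round(F(m[0])-m[3],4)) for m in M])
for m in M:
    if m[0]>t: x,Pc=prop(x,Pc,t,m[0]);t=m[0]
    for z,sd in((m[1],.012),(m[2],.012)):
        h=np.array([1,0,0]);k=Pc@h/(h@Pc@h+sd**2);print('inn %.4f'%(z-x[0]),end=' ');x=x+k*(z-x[0]);Pc=Pc-np.outer(k,h@Pc)
x,Pc=prop(x,Pc,t,tn);t=tn
print('\nx',x.round(4),'sd',np.sqrt(np.diag(Pc)).round(4))
xs,Ps=x.copy(),Pc.copy()
if mode=='go' and pl is None: pl=[tn,(np.array(cmd)-ZT*ZL).tolist()]
NH=30
def sim(u,x,aff=1):
    f=np.r_[hp[-1]*aff,u];kt=np.arange(NH+1)*.1+LAG;out=[];dt=.01
    for i in range(NH*10):
        tt=i*dt;a=np.interp(tt,kt,f);b=np.interp(tt+dt,kt,f)
        x=step(x,a,(b-a)/dt,acc(tn+tt)*aff,dt)
        if i%10==9: out.append(x[:2])
    return np.array(out)
y0=sim(np.zeros(NH),x);Bm=np.stack([sim(e,np.zeros(3),0) for e in np.eye(NH)],-1)
w0,w1=2.,.7
D1=np.eye(NH)-np.eye(NH,k=-1);d1=np.r_[cphi,np.zeros(NH-1)]
D2=D1-np.eye(NH,k=-1)@D1
Lm=np.vstack([w0*Bm[:,0],w1*Bm[:,1],6*Bm[-1:,0],6*Bm[-1:,1],.7*np.eye(NH),2*D1,6*D2[1:]])
r=np.r_[-w0*y0[:,0],-w1*y0[:,1],-6*y0[-1],np.zeros(NH),2*d1,6*np.r_[-cphi,np.zeros(NH-2)]]
u=np.linalg.lstsq(Lm,r,rcond=None)[0]
rr=[];R0=Ro.from_matrix(np.stack([YL,XL,-ZL],1))*Ro.from_euler('y',cphi);p=np.array(cmd)
ph=[]
for i in range(N):
    tv=round((u[i]-cphi)/np.pi,3);ph.append(cphi+tv*np.pi);sh=[0,0,0]
    if pl: sh=(R0.as_matrix().T@(path(tn+.1*(i+1))+ZT*ZL-p)/.5).round(3).tolist()
    rr.append([sh,[0,float(tv),0]])
if pl: cmd=(p+R0.as_matrix()@np.array(rr[-1][0])*.5).tolist()
H+=[[tn,hp[-1]]]+[[tn+.1*(i+1),ph[i]] for i in range(N)]
yp=(y0+Bm@u)[N-1];print('phi plan',np.round(ph,3),'pred',yp.round(3),(y0+Bm@u)[::3,0].round(3))
json.dump(dict(H=[list(map(float,q)) for q in H[-60:]],x=xs.tolist(),P=Ps.tolist(),cmd=cmd,t=t,pl=pl,cphi=float(ph[-1])),open('S.json','w'))
print(json.dumps(rr).replace(' ','').replace('-0.0,','0,').replace('0.0,','0,').replace('0.0]','0]'))
E
python3 -m handwheel '[[[0,0,-0.01],[0,0,0]],[[0,0,-0.04],[0,0,0]],[[0,0,-0.08],[0,0,0]],[[0,0,-0.12],[0,0,0]],[[0,0,-0.16],[0,0,0]],[[0,0,-0.18],[0,0,0]],[[0,0,-0.18],[0,0,0]],[[0,0,-0.18],[0,0,0]]]'; python3 ctl.py 6 0 meas
```

```text
time_s: 3.55
position: [0.5424, 0.2104, 0.1326]
tool_rot: [[-0.243, 0.97, 0.001], [0.97, 0.243, 0.0], [0.0, 0.001, -1.0]]
ft_force: [0.3, -0.3, -9.0]
grip_width: 0.0288
gripper_force: 90.2
t 3.55 bar 0.4450 head 0.4450 phi 0.0001 n 442 len 0.219
t 3.60 bar 0.4561 head 0.4653 phi 0.0002 n 406 len 0.219
t 3.65 bar 0.4462 head 0.4426 phi 0.0002 n 441 len 0.216
t 3.70 bar 0.4542 head 0.4598 phi 0.0002 n 407 len 0.220
t 3.75 bar 0.4446 head 0.4399 phi 0.0002 n 441 len 0.216
t 3.80 bar 0.4539 head 0.4688 phi 0.0001 n 406 len 0.216
origin [0.543  0.2105 0.0885] t 3.85 ft [ 1.2  0.7 -8.4] w 0.0291
```

```bash
python3 -m handwheel '[[[0,0,0],[0,-0.003,0]],[[0,0,0],[0,-0.01,0]],[[0,0,0],[0,-0.019,0]],[[0,0,0],[0,-0.029,0]],[[0,0,0],[0,-0.039,0]],[[0,0,0],[0,-0.049,0]],[[0,0,0],[0,-0.058,0]],[[0,0,0],[0,-0.066,0]],[[0,0,0],[0,-0.072,0]],[[0,0,0],[0,-0.075,0]]]'; python3 ctl.py 4 5 init
```

```text
time_s: 4.85
position: [0.543, 0.2108, 0.1337]
tool_rot: [[-0.236, 0.97, 0.06], [0.943, 0.244, -0.227], [-0.234, 0.003, -0.972]]
ft_force: [0.3, 0.3, -7.8]
grip_width: 0.0286
gripper_force: 90.1
t 4.85 bar 0.1695 head 0.1715 phi -0.2365 n 469 len 0.217
t 4.90 bar 0.1592 head 0.1783 phi -0.2366 n 352 len 0.217
t 4.95 bar 0.1328 head 0.1344 phi -0.2358 n 466 len 0.219
t 5.00 bar 0.1261 head 0.1515 phi -0.2355 n 345 len 0.217
origin [0.5458 0.2004 0.0904] t 5.05 ft [ 0.3 -0.  -8.2] w 0.0292
phi hist-vs-obs [np.float64(0.0), np.float64(0.0001), np.float64(-0.0004), np.float64(-0.0005)]
inn -0.0440 inn -0.0096 inn -0.0077 inn 0.0148 inn -0.0252 inn -0.0121 inn 0.0006 inn 0.0258 
x [ 0.1187 -0.2977  0.    ] sd [0.0091 0.0595 0.021 ]
phi plan [-0.16  -0.094 -0.041 -0.003  0.025] pred [ 0.015 -0.095] [ 0.089  0.026  0.002 -0.004 -0.003 -0.002 -0.001 -0.    -0.    -0.   ]
[[[0,0,0],[0,0.024,0]],[[0,0,0],[0,0.045,0]],[[0,0,0],[0,0.062,0]],[[0,0,0],[0,0.074,0]],[[0,0,0],[0,0.083,0]]]
```

```bash
python3 -m handwheel '[[[0,0,0],[0,0.024,0]],[[0,0,0],[0,0.045,0]],[[0,0,0],[0,0.062,0]],[[0,0,0],[0,0.074,0]],[[0,0,0],[0,0.083,0]]]' | grep -E 'time|ft'; python3 ctl.py 2 5 hold
```

```text
time_s: 5.55
ft_force: [0.0, -0.1, -8.5]
t 5.55 bar -0.0138 head -0.0048 phi 0.0261 n 470 len 0.218
t 5.60 bar -0.0131 head 0.0052 phi 0.0271 n 323 len 0.216
origin [0.5432 0.2108 0.0892] t 5.65 ft [ 0.1 -0.6 -7.8] w 0.0293
phi hist-vs-obs [np.float64(-0.0149), np.float64(-0.0018)]
inn -0.0293 inn 0.0060 inn 0.0010 inn 0.0190 
x [-0.0139 -0.098  -0.0007] sd [0.0067 0.0158 0.0235]
phi plan [0.05  0.072 0.082 0.085 0.082] pred [-0.031  0.022] [-0.023 -0.032 -0.025 -0.015 -0.007 -0.003 -0.001 -0.    -0.    -0.   ]
[[[0,0,0],[0,0.008,0]],[[0,0,0],[0,0.015,0]],[[0,0,0],[0,0.018,0]],[[0,0,0],[0,0.019,0]],[[0,0,0],[0,0.018,0]]]
```

```bash
sed -i 's/LAG=.05/LAG=.01/' ctl.py; python3 -m handwheel '[[[0,0,0],[0,0.008,0]],[[0,0,0],[0,0.015,0]],[[0,0,0],[0,0.018,0]],[[0,0,0],[0,0.019,0]],[[0,0,0],[0,0.018,0]]]' | grep -E 'time|ft'; python3 ctl.py 2 6 hold
```

```text
time_s: 6.15
ft_force: [0.3, -0.2, -8.0]
t 6.15 bar -0.0385 head -0.0372 phi 0.0815 n 469 len 0.220
t 6.20 bar -0.0303 head -0.0122 phi 0.0812 n 318 len 0.216
origin [0.5423 0.2142 0.0893] t 6.25 ft [ 0.4 -1.  -7.8] w 0.0297
phi hist-vs-obs [np.float64(0.0007), np.float64(0.0007)]
inn -0.0111 inn -0.0030 inn 0.0043 inn 0.0210 
x [-0.0267  0.0355 -0.0013] sd [0.0063 0.0165 0.0239]
phi plan [0.069 0.054 0.044 0.032 0.022 0.016] pred [-0.008  0.02 ] [-0.023 -0.013 -0.006 -0.003 -0.001 -0.    -0.    -0.    -0.    -0.   ]
[[[0,0,0],[0,-0.004,0]],[[0,0,0],[0,-0.009,0]],[[0,0,0],[0,-0.012,0]],[[0,0,0],[0,-0.016,0]],[[0,0,0],[0,-0.019,0]],[[0,0,0],[0,-0.021,0]]]
```

```bash
sed -i 's/for m in M:$/for j,m in enumerate(M):/; s/in((m\[1\],.012),(m\[2\],.012))/in((m[1],.012),(m[2],.012 if j%2==0 else .05))/' ctl.py; python3 -m handwheel '[[[0,0,0],[0,-0.004,0]],[[0,0,0],[0,-0.009,0]],[[0,0,0],[0,-0.012,0]],[[0,0,0],[0,-0.016,0]],[[0,0,0],[0,-0.019,0]],[[0,0,0],[0,-0.021,0]]]' | grep -E 'time|ft'; python3 ctl.py 2 7 hold
```

```text
time_s: 6.85
ft_force: [0.9, -0.5, -8.4]
t 6.85 bar -0.0274 head -0.0257 phi 0.0152 n 469 len 0.219
t 6.90 bar -0.0223 head 0.0063 phi 0.0150 n 316 len 0.214
origin [0.543  0.2114 0.0891] t 6.95 ft [-0.4 -0.  -8. ] w 0.0292
phi hist-vs-obs [np.float64(0.0014), np.float64(0.0009)]
inn -0.0195 inn -0.0043 inn 0.0012 inn 0.0294 
x [-0.0227 -0.0042 -0.0133] sd [0.0073 0.0171 0.0225]
phi plan [0.025 0.032 0.038 0.038 0.035 0.032 0.028] pred [-0.012  0.023] [-0.023 -0.019 -0.012 -0.006 -0.002 -0.001  0.     0.     0.    -0.   ]
[[[0,0,0],[0,0.003,0]],[[0,0,0],[0,0.005,0]],[[0,0,0],[0,0.007,0]],[[0,0,0],[0,0.007,0]],[[0,0,0],[0,0.006,0]],[[0,0,0],[0,0.005,0]],[[0,0,0],[0,0.004,0]]]
```

```bash
python3 -m handwheel '[[[0,0,0],[0,0.003,0]],[[0,0,0],[0,0.005,0]],[[0,0,0],[0,0.007,0]],[[0,0,0],[0,0.007,0]],[[0,0,0],[0,0.006,0]],[[0,0,0],[0,0.005,0]],[[0,0,0],[0,0.004,0]]]' | grep -E 'time|ft'; python3 ctl.py 2 8 hold
```

```text
time_s: 7.65
ft_force: [0.4, 0.9, -8.8]
t 7.65 bar -0.0230 head -0.0195 phi 0.0280 n 468 len 0.219
t 7.70 bar -0.0158 head 0.0060 phi 0.0279 n 326 len 0.217
origin [0.5429 0.2119 0.0892] t 7.75 ft [ 0.3 -0.8 -7.5] w 0.0295
phi hist-vs-obs [np.float64(0.0008), np.float64(0.0006)]
inn -0.0107 inn 0.0011 inn 0.0037 inn 0.0244 
x [-0.0171  0.0147 -0.0171] sd [0.0074 0.0167 0.0216]
phi plan [0.028 0.028 0.025 0.025 0.022 0.019 0.016 0.013] pred [-0.004  0.011] [-0.016 -0.01  -0.006 -0.002 -0.001  0.     0.     0.     0.    -0.   ]
[[[0,0,0],[0,0,0]],[[0,0,0],[0,0,0]],[[0,0,0],[0,-0.001,0]],[[0,0,0],[0,-0.001,0]],[[0,0,0],[0,-0.002,0]],[[0,0,0],[0,-0.003,0]],[[0,0,0],[0,-0.004,0]],[[0,0,0],[0,-0.005,0]]]
```

```bash
python3 -m handwheel '[[[0,0,0],[0,0,0]],[[0,0,0],[0,0,0]],[[0,0,0],[0,-0.001,0]],[[0,0,0],[0,-0.001,0]],[[0,0,0],[0,-0.002,0]],[[0,0,0],[0,-0.003,0]],[[0,0,0],[0,-0.004,0]],[[0,0,0],[0,-0.005,0]]]' | grep -E 'time|ft'; python3 ctl.py 2 9 hold
```

```text
time_s: 8.55
ft_force: [-0.5, -0.8, -8.0]
t 8.55 bar -0.0101 head -0.0019 phi 0.0123 n 471 len 0.221
t 8.60 bar 0.0019 head 0.0116 phi 0.0122 n 323 len 0.219
origin [0.5431 0.2112 0.0891] t 8.65 ft [ 1.1  0.4 -7.7] w 0.0285
phi hist-vs-obs [np.float64(0.0008), np.float64(0.0006)]
inn -0.0059 inn 0.0072 inn 0.0072 inn 0.0145 
x [-0.002   0.0127 -0.0163] sd [0.0075 0.0166 0.0215]
phi plan [0.01  0.006 0.003 0.003 0.003 0.003 0.003 0.003 0.003] pred [ 0.001 -0.001] [-0.001  0.001  0.001  0.001  0.001  0.001  0.001  0.     0.    -0.   ]
[[[0,0,0],[0,-0.001,0]],[[0,0,0],[0,-0.002,0]],[[0,0,0],[0,-0.003,0]],[[0,0,0],[0,-0.003,0]],[[0,0,0],[0,-0.003,0]],[[0,0,0],[0,-0.003,0]],[[0,0,0],[0,-0.003,0]],[[0,0,0],[0,-0.003,0]],[[0,0,0],[0,-0.003,0]]]
```

```bash
python3 - <<'E'
s=open('ctl.py').read()
s=s.replace("r=np.clip((tt-pl[0])/T,0,1);return np.array(pl[1])+(np.array(TGT)-pl[1])*(","r=np.clip((tt-pl[0])/pl[3],0,1);return np.array(pl[1])+(np.array(pl[2])-pl[1])*(")
s=s.replace("if mode=='go' and pl is None: pl=[tn,(np.array(cmd)-ZT*ZL).tolist()]","""pl=None
if mode=='go':
    b=np.array(cmd)-ZT*ZL;e=TGT-b;e*=min(1,float(sys.argv[4])/np.linalg.norm(e));pl=[tn,b.tolist(),(b+e).tolist(),N*.1]""")
open('ctl.py','w').write(s)
E
python3 -m handwheel '[[[0,0,0],[0,-0.001,0]],[[0,0,0],[0,-0.002,0]],[[0,0,0],[0,-0.003,0]],[[0,0,0],[0,-0.003,0]],[[0,0,0],[0,-0.003,0]],[[0,0,0],[0,-0.003,0]],[[0,0,0],[0,-0.003,0]],[[0,0,0],[0,-0.003,0]],[[0,0,0],[0,-0.003,0]]]' | grep -E 'time|ft'; python3 ctl.py 2 8 go .05
```

```text
time_s: 9.55
ft_force: [-0.9, 0.6, -8.4]
t 9.55 bar 0.0048 head 0.0132 phi 0.0031 n 467 len 0.218
t 9.60 bar 0.0177 head 0.0251 phi 0.0031 n 327 len 0.218
origin [0.5432 0.2107 0.0891] t 9.65 ft [ 0.  -0.5 -7.1] w 0.0292
phi hist-vs-obs [np.float64(0.0002), np.float64(0.0002)]
inn 0.0031 inn 0.0089 inn 0.0089 inn 0.0132 
x [ 0.0128  0.0137 -0.0111] sd [0.0075 0.0167 0.0216]
phi plan [ 0.    -0.003 -0.006 -0.006 -0.006 -0.009 -0.009 -0.009] pred [0.002 0.005] [0.014 0.008 0.001 0.002 0.002 0.001 0.001 0.    0.    0.   ]
[[[-0.001,-0.001,0],[0,-0.001,0]],[[-0.009,-0.004,0],[0,-0.002,0]],[[-0.025,-0.011,0],[0,-0.003,0]],[[-0.045,-0.021,0],[0,-0.003,0]],[[-0.066,-0.03,0],[0,-0.003,0]],[[-0.082,-0.037,0],[0,-0.004,0]],[[-0.09,-0.041,0],[0,-0.004,0]],[[-0.091,-0.041,0],[0,-0.004,0]]]
```

```bash
python3 -m handwheel '[[[-0.001,-0.001,0],[0,-0.001,0]],[[-0.009,-0.004,0],[0,-0.002,0]],[[-0.025,-0.011,0],[0,-0.003,0]],[[-0.045,-0.021,0],[0,-0.003,0]],[[-0.066,-0.03,0],[0,-0.003,0]],[[-0.082,-0.037,0],[0,-0.004,0]],[[-0.09,-0.041,0],[0,-0.004,0]],[[-0.091,-0.041,0],[0,-0.004,0]]]' | grep -E 'time|ft'; python3 ctl.py 2 8 go .06
```

```text
time_s: 10.45
ft_force: [0.5, -1.1, -7.1]
t 10.45 bar -0.0073 head -0.0088 phi -0.0094 n 464 len 0.220
t 10.50 bar 0.0051 head 0.0176 phi -0.0093 n 344 len 0.215
origin [0.5346 0.161  0.089 ] t 10.55 ft [-0.1 -0.1 -7.9] w 0.0293
phi hist-vs-obs [np.float64(0.0002), np.float64(0.0001)]
inn -0.0090 inn -0.0031 inn 0.0125 inn 0.0208 
x [-0.003  -0.0052 -0.013 ] sd [0.0075 0.0167 0.0217]
phi plan [0.003 0.013 0.022 0.022 0.022 0.019 0.016 0.013] pred [-0.009  0.027] [-0.004 -0.01  -0.012 -0.005 -0.001  0.     0.     0.     0.     0.   ]
[[[-0.002,-0.001,0],[0,0.004,0]],[[-0.011,-0.005,0],[0,0.007,0]],[[-0.03,-0.014,0],[0,0.01,0]],[[-0.055,-0.025,0.001],[0,0.01,0]],[[-0.079,-0.036,0.001],[0,0.01,0]],[[-0.098,-0.045,0.001],[0,0.009,0]],[[-0.107,-0.049,0.002],[0,0.008,0]],[[-0.109,-0.05,0.002],[0,0.007,0]]]
```

```bash
python3 -m handwheel '[[[-0.002,-0.001,0],[0,0.004,0]],[[-0.011,-0.005,0],[0,0.007,0]],[[-0.03,-0.014,0],[0,0.01,0]],[[-0.055,-0.025,0.001],[0,0.01,0]],[[-0.079,-0.036,0.001],[0,0.01,0]],[[-0.098,-0.045,0.001],[0,0.009,0]],[[-0.107,-0.049,0.002],[0,0.008,0]],[[-0.109,-0.05,0.002],[0,0.007,0]]]' | grep -E 'time|ft'; python3 ctl.py 2 9 go .075
```

```text
time_s: 11.35
ft_force: [0.2, 0.5, -7.2]
t 11.35 bar -0.0153 head -0.0097 phi 0.0123 n 459 len 0.219
t 11.40 bar -0.0025 head 0.0074 phi 0.0123 n 357 len 0.217
origin [0.5233 0.1031 0.0884] t 11.45 ft [ 0.   0.2 -8.2] w 0.029
phi hist-vs-obs [np.float64(0.0008), np.float64(0.0005)]
inn -0.0058 inn 0.0045 inn 0.0086 inn 0.0156 
x [-0.0066  0.0257 -0.0125] sd [0.0075 0.0167 0.0216]
phi plan [0.016 0.019 0.019 0.019 0.016 0.013 0.006 0.003 0.   ] pred [-0.006  0.024] [-0.004 -0.005 -0.009 -0.004 -0.     0.001  0.001  0.     0.     0.   ]
[[[-0.002,-0.001,-0],[0,0.001,0]],[[-0.01,-0.005,-0],[0,0.002,0]],[[-0.029,-0.013,-0],[0,0.002,0]],[[-0.054,-0.025,-0],[0,0.002,0]],[[-0.082,-0.038,-0.001],[0,0.001,0]],[[-0.108,-0.049,-0.001],[0,0,0]],[[-0.126,-0.057,-0.001],[0,-0.002,0]],[[-0.135,-0.062,-0.001],[0,-0.003,0]],[[-0.136,-0.062,-0.001],[0,-0.004,0]]]
```

```bash
python3 -m handwheel '[[[-0.002,-0.001,0],[0,0.001,0]],[[-0.01,-0.005,0],[0,0.002,0]],[[-0.029,-0.013,0],[0,0.002,0]],[[-0.054,-0.025,0],[0,0.002,0]],[[-0.082,-0.038,-0.001],[0,0.001,0]],[[-0.108,-0.049,-0.001],[0,0,0]],[[-0.126,-0.057,-0.001],[0,-0.002,0]],[[-0.135,-0.062,-0.001],[0,-0.003,0]],[[-0.136,-0.062,-0.001],[0,-0.004,0]]]' | grep -E 'time|ft'; python3 ctl.py 2 9 go .075
```

```text
time_s: 12.35
ft_force: [0.5, 0.0, -8.3]
t 12.35 bar -0.0151 head -0.0108 phi -0.0002 n 457 len 0.220
t 12.40 bar -0.0021 head 0.0122 phi -0.0002 n 381 len 0.216
origin [0.5099 0.0292 0.0879] t 12.45 ft [-0.3  0.  -8.1] w 0.029
phi hist-vs-obs [np.float64(0.0007), np.float64(0.0004)]
inn -0.0102 inn 0.0028 inn 0.0096 inn 0.0206 
x [-0.0071  0.0155 -0.0141] sd [0.0075 0.0167 0.0217]
phi plan [0.01  0.016 0.019 0.022 0.019 0.016 0.013 0.01  0.003] pred [-0.007  0.027] [-0.006 -0.008 -0.011 -0.005 -0.001  0.001  0.001  0.001  0.     0.   ]
[[[-0.002,-0.001,0],[0,0.003,0]],[[-0.01,-0.005,0],[0,0.005,0]],[[-0.029,-0.013,0],[0,0.006,0]],[[-0.054,-0.025,0],[0,0.007,0]],[[-0.082,-0.038,0],[0,0.006,0]],[[-0.108,-0.049,0],[0,0.005,0]],[[-0.126,-0.057,0],[0,0.004,0]],[[-0.135,-0.062,0.001],[0,0.003,0]],[[-0.136,-0.062,0.001],[0,0.001,0]]]
```

```bash
python3 -m handwheel '[[[-0.002,-0.001,0],[0,0.003,0]],[[-0.01,-0.005,0],[0,0.005,0]],[[-0.029,-0.013,0],[0,0.006,0]],[[-0.054,-0.025,0],[0,0.007,0]],[[-0.082,-0.038,0],[0,0.006,0]],[[-0.108,-0.049,0],[0,0.005,0]],[[-0.126,-0.057,0],[0,0.004,0]],[[-0.135,-0.062,0.001],[0,0.003,0]],[[-0.136,-0.062,0.001],[0,0.001,0]]]' | grep -E 'time|ft'; python3 ctl.py 2 9 go .08
```

```text
time_s: 13.35
ft_force: [-1.2, -0.4, -8.0]
t 13.35 bar -0.0068 head -0.0065 phi 0.0029 n 446 len 0.220
t 13.40 bar 0.0030 head 0.0064 phi 0.0027 n 413 len 0.220
origin [ 0.4963 -0.0441  0.0873] t 13.45 ft [ 0.1  0.8 -8.4] w 0.0289
phi hist-vs-obs [np.float64(0.001), np.float64(0.0007)]
inn 0.0008 inn 0.0004 inn 0.0085 inn 0.0089 
x [-0.0009  0.0273 -0.0119] sd [0.0075 0.0168 0.0217]
phi plan [ 0.006  0.01   0.01   0.01   0.006  0.003  0.    -0.003 -0.003] pred [-0.004  0.021] [ 0.001 -0.001 -0.007 -0.002  0.     0.001  0.001  0.001  0.     0.   ]
[[[-0.002,-0.001,-0],[0,0.001,0]],[[-0.011,-0.005,-0],[0,0.002,0]],[[-0.031,-0.014,-0],[0,0.002,0]],[[-0.058,-0.026,-0],[0,0.002,0]],[[-0.088,-0.04,-0],[0,0.001,0]],[[-0.115,-0.052,-0],[0,0,0]],[[-0.134,-0.061,-0],[0,-0.001,0]],[[-0.144,-0.066,-0],[0,-0.002,0]],[[-0.146,-0.066,-0],[0,-0.002,0]]]
```

```bash
python3 -m handwheel '[[[-0.002,-0.001,0],[0,0.001,0]],[[-0.011,-0.005,0],[0,0.002,0]],[[-0.031,-0.014,0],[0,0.002,0]],[[-0.058,-0.026,0],[0,0.002,0]],[[-0.088,-0.04,0],[0,0.001,0]],[[-0.115,-0.052,0],[0,0,0]],[[-0.134,-0.061,0],[0,-0.001,0]],[[-0.144,-0.066,0],[0,-0.002,0]],[[-0.146,-0.066,0],[0,-0.002,0]]]' | grep -E 'time|ft'; python3 ctl.py 2 9 go .08
```

```text
time_s: 14.35
ft_force: [0.3, 0.2, -8.2]
t 14.35 bar -0.0040 head -0.0060 phi -0.0031 n 443 len 0.217
t 14.40 bar 0.0029 head 0.0092 phi -0.0030 n 449 len 0.220
origin [ 0.4822 -0.1233  0.087 ] t 14.45 ft [ 0.3 -0.5 -7.5] w 0.0289
phi hist-vs-obs [np.float64(0.0002), np.float64(0.0001)]
inn -0.0002 inn -0.0020 inn 0.0068 inn 0.0108 
x [-0.0003  0.0199 -0.0109] sd [0.0075 0.0168 0.0217]
phi plan [ 0.003  0.006  0.01   0.01   0.01   0.006  0.003  0.    -0.003] pred [-0.005  0.022] [ 0.001 -0.002 -0.008 -0.003  0.     0.001  0.001  0.     0.     0.   ]
[[[-0.002,-0.001,0],[0,0.002,0]],[[-0.011,-0.005,0],[0,0.003,0]],[[-0.031,-0.014,0],[0,0.004,0]],[[-0.058,-0.026,0],[0,0.004,0]],[[-0.088,-0.04,0.001],[0,0.004,0]],[[-0.115,-0.053,0.001],[0,0.003,0]],[[-0.134,-0.062,0.001],[0,0.002,0]],[[-0.144,-0.066,0.001],[0,0.001,0]],[[-0.145,-0.067,0.001],[0,0,0]]]
```

```bash
python3 -m handwheel '[[[-0.002,-0.001,0],[0,0.002,0]],[[-0.011,-0.005,0],[0,0.003,0]],[[-0.031,-0.014,0],[0,0.004,0]],[[-0.058,-0.026,0],[0,0.004,0]],[[-0.088,-0.04,0.001],[0,0.004,0]],[[-0.115,-0.053,0.001],[0,0.003,0]],[[-0.134,-0.062,0.001],[0,0.002,0]],[[-0.144,-0.066,0.001],[0,0.001,0]],[[-0.145,-0.067,0.001],[0,0,0]]]' | grep -E 'time|ft'; python3 ctl.py 2 9 go .075
```

```text
time_s: 15.35
ft_force: [0.2, 0.6, -7.7]
t 15.35 bar -0.0010 head -0.0027 phi -0.0034 n 449 len 0.221
t 15.40 bar 0.0120 head 0.0183 phi -0.0032 n 477 len 0.218
origin [ 0.4672 -0.2016  0.0866] t 15.45 ft [ 0.4 -0.7 -7.5] w 0.0292
phi hist-vs-obs [np.float64(0.0008), np.float64(0.0003)]
inn 0.0042 inn -0.0011 inn 0.0129 inn 0.0147 
x [ 0.0053  0.028  -0.0067] sd [0.0075 0.0168 0.0217]
phi plan [-0.003 -0.006 -0.006 -0.006 -0.006 -0.006 -0.009 -0.009 -0.009] pred [-0.001  0.012] [ 0.008  0.005 -0.002 -0.     0.001  0.001  0.001  0.     0.     0.   ]
[[[-0.001,-0.001,0],[0,0,0]],[[-0.009,-0.004,0],[0,-0.001,0]],[[-0.026,-0.012,0],[0,-0.001,0]],[[-0.049,-0.022,0],[0,-0.001,0]],[[-0.074,-0.034,0],[0,-0.001,0]],[[-0.097,-0.044,0],[0,-0.001,0]],[[-0.113,-0.052,0.001],[0,-0.002,0]],[[-0.121,-0.055,0.001],[0,-0.002,0]],[[-0.123,-0.056,0.001],[0,-0.002,0]]]
```

```bash
python3 -m handwheel '[[[-0.001,-0.001,0],[0,0,0]],[[-0.009,-0.004,0],[0,-0.001,0]],[[-0.026,-0.012,0],[0,-0.001,0]],[[-0.049,-0.022,0],[0,-0.001,0]],[[-0.074,-0.034,0],[0,-0.001,0]],[[-0.097,-0.044,0],[0,-0.001,0]],[[-0.113,-0.052,0.001],[0,-0.002,0]],[[-0.121,-0.055,0.001],[0,-0.002,0]],[[-0.123,-0.056,0.001],[0,-0.002,0]]]' | grep -E 'time|ft'; python3 ctl.py 2 9 hold; python3 -c "
import numpy as np,cv2
from h import *
z=save('top','t9')"
```

```text
time_s: 16.35
ft_force: [-0.3, 0.7, -6.9]
t 16.35 bar 0.0006 head -0.0013 phi -0.0093 n 443 len 0.219
t 16.40 bar 0.0094 head 0.0153 phi -0.0092 n 513 len 0.220
origin [ 0.4551 -0.2686  0.0862] t 16.45 ft [-0.7  0.3 -8. ] w 0.0291
phi hist-vs-obs [np.float64(0.0), np.float64(-0.0001)]
inn 0.0019 inn -0.0017 inn 0.0092 inn 0.0119 
x [ 0.0044  0.0143 -0.0043] sd [0.0075 0.0168 0.0217]
phi plan [-0.012 -0.016 -0.016 -0.016 -0.016 -0.012 -0.009 -0.009 -0.006] pred [ 0.003 -0.006] [0.006 0.006 0.004 0.002 0.001 0.001 0.    0.    0.    0.   ]
[[[0,0,0],[0,-0.001,0]],[[0,0,0],[0,-0.002,0]],[[0,0,0],[0,-0.002,0]],[[0,0,0],[0,-0.002,0]],[[0,0,0],[0,-0.002,0]],[[0,0,0],[0,-0.001,0]],[[0,0,0],[0,0,0]],[[0,0,0],[0,0,0]],[[0,0,0],[0,0.001,0]]]
```

View pics/t9.png

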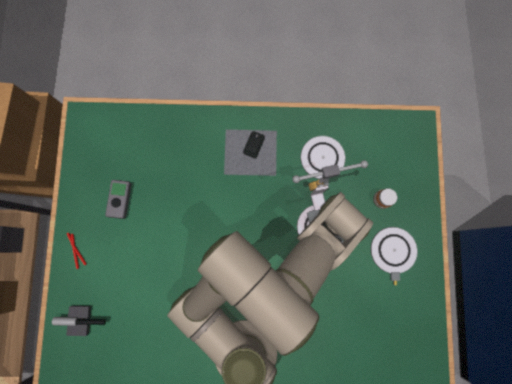

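The top view shows the carrier over the nearest plate, at (315,220) and partly hidden by the wrist. The mast is upright with its dipole at (330,172), and the bystanders are undisturbed. Now I hold it there.

```bash
python3 -m handwheel '[[[0,0,0],[0,-0.001,0]],[[0,0,0],[0,-0.002,0]],[[0,0,0],[0,-0.002,0]],[[0,0,0],[0,-0.002,0]],[[0,0,0],[0,-0.002,0]],[[0,0,0],[0,-0.001,0]],[[0,0,0],[0,0,0]],[[0,0,0],[0,0,0]],[[0,0,0],[0,0.001,0]]]' | grep -E 'time|ft'; python3 ctl.py 2 9 hold
```

```text
time_s: 17.4
ft_force: [0.9, -0.2, -7.9]
t 17.40 bar 0.0066 head 0.0057 phi -0.0061 n 448 len 0.219
t 17.45 bar 0.0140 head 0.0187 phi -0.0059 n 521 len 0.219
origin [ 0.4552 -0.2686  0.0862] t 17.5 ft [-0.1 -0.3 -7.9] w 0.0291
phi hist-vs-obs [np.float64(0.0), np.float64(-0.0001)]
inn 0.0046 inn -0.0004 inn 0.0083 inn 0.0100 
x [ 0.0089  0.0013 -0.0008] sd [0.0075 0.0168 0.0218]
phi plan [-0.009 -0.012 -0.012 -0.012 -0.012 -0.009 -0.009 -0.006 -0.006] pred [ 0.003 -0.007] [0.009 0.007 0.005 0.002 0.001 0.    0.    0.    0.    0.   ]
[[[0,0,0],[0,-0.001,0]],[[0,0,0],[0,-0.002,0]],[[0,0,0],[0,-0.002,0]],[[0,0,0],[0,-0.002,0]],[[0,0,0],[0,-0.002,0]],[[0,0,0],[0,-0.001,0]],[[0,0,0],[0,-0.001,0]],[[0,0,0],[0,0,0]],[[0,0,0],[0,0,0]]]
```

```bash
python3 -m handwheel '[[[0,0,0],[0,-0.001,0]],[[0,0,0],[0,-0.002,0]],[[0,0,0],[0,-0.002,0]],[[0,0,0],[0,-0.002,0]],[[0,0,0],[0,-0.002,0]],[[0,0,0],[0,-0.001,0]],[[0,0,0],[0,-0.001,0]],[[0,0,0],[0,0,0]],[[0,0,0],[0,0,0]]]' | grep -E 'time|ft'; python3 ctl.py 2 9 hold
```

```text
time_s: 18.4
ft_force: [1.1, 0.6, -8.0]
t 18.40 bar 0.0068 head 0.0049 phi -0.0062 n 449 len 0.220
t 18.45 bar 0.0118 head 0.0140 phi -0.0063 n 512 len 0.220
origin [ 0.4551 -0.2686  0.0862] t 18.5 ft [ 0.2  0.1 -8.1] w 0.0293
phi hist-vs-obs [np.float64(0.0001), np.float64(0.0002)]
inn 0.0038 inn -0.0013 inn 0.0064 inn 0.0064 
x [ 0.0077 -0.001   0.0018] sd [0.0075 0.0168 0.0218]
phi plan [-0.009 -0.009 -0.012 -0.009 -0.009 -0.009 -0.006 -0.006 -0.006] pred [ 0.002 -0.006] [ 0.008  0.006  0.004  0.002  0.001  0.     0.    -0.    -0.     0.   ]
[[[0,0,0],[0,-0.001,0]],[[0,0,0],[0,-0.001,0]],[[0,0,0],[0,-0.002,0]],[[0,0,0],[0,-0.001,0]],[[0,0,0],[0,-0.001,0]],[[0,0,0],[0,-0.001,0]],[[0,0,0],[0,0,0]],[[0,0,0],[0,0,0]],[[0,0,0],[0,0,0]]]
```

```bash
python3 -m handwheel '[[[0,0,0],[0,-0.001,0]],[[0,0,0],[0,-0.001,0]],[[0,0,0],[0,-0.002,0]],[[0,0,0],[0,-0.001,0]],[[0,0,0],[0,-0.001,0]],[[0,0,0],[0,-0.001,0]],[[0,0,0],[0,0,0]],[[0,0,0],[0,0,0]],[[0,0,0],[0,0,0]]]' | grep -E 'time|ft'; python3 ctl.py 2 9 hold
```

```text
time_s: 19.4
ft_force: [0.8, 0.6, -8.6]
t 19.40 bar 0.0007 head -0.0036 phi -0.0063 n 445 len 0.219
t 19.45 bar 0.0044 head 0.0106 phi -0.0063 n 515 len 0.218
origin [ 0.4551 -0.2686  0.0862] t 19.5 ft [-0.3  0.1 -7.8] w 0.0288
phi hist-vs-obs [np.float64(0.0002), np.float64(0.0002)]
inn -0.0017 inn -0.0046 inn 0.0061 inn 0.0102 
x [ 0.0002 -0.0087  0.0013] sd [0.0075 0.0168 0.0218]
phi plan [-0.003  0.     0.003  0.003  0.003  0.003  0.003  0.003  0.003] pred [-0.001  0.002] [-0.001 -0.002 -0.001 -0.001 -0.    -0.    -0.    -0.    -0.    -0.   ]
[[[0,0,0],[0,0.001,0]],[[0,0,0],[0,0.002,0]],[[0,0,0],[0,0.003,0]],[[0,0,0],[0,0.003,0]],[[0,0,0],[0,0.003,0]],[[0,0,0],[0,0.003,0]],[[0,0,0],[0,0.003,0]],[[0,0,0],[0,0.003,0]],[[0,0,0],[0,0.003,0]]]
```

```bash
python3 -m handwheel '[[[0,0,0],[0,0.001,0]],[[0,0,0],[0,0.002,0]],[[0,0,0],[0,0.003,0]],[[0,0,0],[0,0.003,0]],[[0,0,0],[0,0.003,0]],[[0,0,0],[0,0.003,0]],[[0,0,0],[0,0.003,0]],[[0,0,0],[0,0.003,0]],[[0,0,0],[0,0.003,0]]]' | grep -E 'time|ft'; python3 ctl.py 2 9 hold
```

```text
time_s: 20.4
ft_force: [-0.7, -0.1, -8.4]
t 20.40 bar -0.0021 head -0.0089 phi 0.0031 n 446 len 0.219
t 20.45 bar 0.0037 head 0.0009 phi 0.0031 n 516 len 0.221
origin [ 0.455  -0.2682  0.0862] t 20.5 ft [ 0.2 -0.3 -7.3] w 0.0291
phi hist-vs-obs [np.float64(0.0002), np.float64(0.0002)]
inn -0.0014 inn -0.0070 inn 0.0089 inn 0.0030 
x [-0.002   0.0021  0.0009] sd [0.0075 0.0168 0.0218]
phi plan [0.003 0.003 0.003 0.    0.    0.    0.    0.    0.   ] pred [-0.     0.001] [-0.002 -0.001 -0.001 -0.    -0.    -0.    -0.    -0.    -0.     0.   ]
[[[0,0,0],[0,0,0]],[[0,0,0],[0,0,0]],[[0,0,0],[0,0,0]],[[0,0,0],[0,-0.001,0]],[[0,0,0],[0,-0.001,0]],[[0,0,0],[0,-0.001,0]],[[0,0,0],[0,-0.001,0]],[[0,0,0],[0,-0.001,0]],[[0,0,0],[0,-0.001,0]]]
```

```bash
python3 -m handwheel '[[[0,0,0],[0,0,0]],[[0,0,0],[0,0,0]],[[0,0,0],[0,0,0]],[[0,0,0],[0,-0.001,0]],[[0,0,0],[0,-0.001,0]],[[0,0,0],[0,-0.001,0]],[[0,0,0],[0,-0.001,0]],[[0,0,0],[0,-0.001,0]],[[0,0,0],[0,-0.001,0]]]' | grep -E 'time|ft'; python3 ctl.py 2 9 hold
```

```text
time_s: 21.4
ft_force: [1.0, 0.0, -8.0]
t 21.40 bar -0.0020 head -0.0088 phi 0.0000 n 444 len 0.220
t 21.45 bar 0.0023 head 0.0116 phi -0.0000 n 522 len 0.218
origin [ 0.4551 -0.2683  0.0862] t 21.5 ft [-1.   0.4 -8.1] w 0.0292
phi hist-vs-obs [np.float64(0.0002), np.float64(0.0002)]
inn -0.0015 inn -0.0071 inn 0.0076 inn 0.0143 
x [-0.0025 -0.0015  0.0003] sd [0.0075 0.0168 0.0217]
phi plan [0.    0.003 0.003 0.003 0.003 0.003 0.003 0.003 0.003] pred [-0.001  0.002] [-0.003 -0.002 -0.002 -0.001 -0.    -0.    -0.    -0.    -0.    -0.   ]
[[[0,0,0],[0,0,0]],[[0,0,0],[0,0.001,0]],[[0,0,0],[0,0.001,0]],[[0,0,0],[0,0.001,0]],[[0,0,0],[0,0.001,0]],[[0,0,0],[0,0.001,0]],[[0,0,0],[0,0.001,0]],[[0,0,0],[0,0.001,0]],[[0,0,0],[0,0.001,0]]]
```

```bash
python3 -m handwheel '[[[0,0,0],[0,0,0]],[[0,0,0],[0,0.001,0]],[[0,0,0],[0,0.001,0]],[[0,0,0],[0,0.001,0]],[[0,0,0],[0,0.001,0]],[[0,0,0],[0,0.001,0]],[[0,0,0],[0,0.001,0]],[[0,0,0],[0,0.001,0]],[[0,0,0],[0,0.001,0]]]' | grep -E 'time|ft'; python3 ctl.py 2 9 hold
```

```text
time_s: 22.4
ft_force: [0.0, 1.0, -7.4]
t 22.40 bar -0.0046 head -0.0105 phi 0.0032 n 446 len 0.218
t 22.45 bar 0.0014 head -0.0004 phi 0.0031 n 520 len 0.221
origin [ 0.455  -0.2681  0.0862] t 22.5 ft [ 0.2  0.9 -7.5] w 0.029
phi hist-vs-obs [np.float64(0.0002), np.float64(0.0002)]
inn -0.0033 inn -0.0065 inn 0.0086 inn 0.0039 
x [-0.0042 -0.0001 -0.0009] sd [0.0075 0.0168 0.0217]
phi plan [0.003 0.006 0.006 0.006 0.006 0.006 0.003 0.003 0.003] pred [-0.001  0.003] [-0.004 -0.003 -0.002 -0.001 -0.    -0.    -0.     0.     0.    -0.   ]
[[[0,0,0],[0,0,0]],[[0,0,0],[0,0.001,0]],[[0,0,0],[0,0.001,0]],[[0,0,0],[0,0.001,0]],[[0,0,0],[0,0.001,0]],[[0,0,0],[0,0.001,0]],[[0,0,0],[0,0,0]],[[0,0,0],[0,0,0]],[[0,0,0],[0,0,0]]]
```

```bash
python3 -m handwheel '[[[0,0,0],[0,0,0]],[[0,0,0],[0,0.001,0]],[[0,0,0],[0,0.001,0]],[[0,0,0],[0,0.001,0]],[[0,0,0],[0,0.001,0]],[[0,0,0],[0,0.001,0]],[[0,0,0],[0,0,0]],[[0,0,0],[0,0,0]],[[0,0,0],[0,0,0]]]' | grep -E 'time|ft'; python3 ctl.py 2 9 hold
```

```text
time_s: 23.4
ft_force: [-0.5, 0.1, -9.0]
t 23.40 bar 0.0000 head -0.0016 phi 0.0031 n 446 len 0.219
t 23.45 bar 0.0077 head 0.0144 phi 0.0032 n 518 len 0.219
origin [ 0.455  -0.2681  0.0862] t 23.5 ft [ 0.2  0.9 -7.6] w 0.0286
phi hist-vs-obs [np.float64(0.0002), np.float64(0.0002)]
inn 0.0013 inn -0.0014 inn 0.0082 inn 0.0121 
x [0.0029 0.0091 0.0011] sd [0.0075 0.0168 0.0217]
phi plan [ 0.    -0.006 -0.006 -0.009 -0.009 -0.009 -0.006 -0.006 -0.006] pred [ 0.002 -0.004] [ 0.004  0.004  0.003  0.002  0.001  0.     0.     0.    -0.     0.   ]
[[[0,0,0],[0,-0.001,0]],[[0,0,0],[0,-0.003,0]],[[0,0,0],[0,-0.003,0]],[[0,0,0],[0,-0.004,0]],[[0,0,0],[0,-0.004,0]],[[0,0,0],[0,-0.004,0]],[[0,0,0],[0,-0.003,0]],[[0,0,0],[0,-0.003,0]],[[0,0,0],[0,-0.003,0]]]
```

```bash
python3 -m handwheel '[[[0,0,0],[0,-0.001,0]],[[0,0,0],[0,-0.003,0]],[[0,0,0],[0,-0.003,0]],[[0,0,0],[0,-0.004,0]],[[0,0,0],[0,-0.004,0]],[[0,0,0],[0,-0.004,0]],[[0,0,0],[0,-0.003,0]],[[0,0,0],[0,-0.003,0]],[[0,0,0],[0,-0.003,0]]]' | grep -E 'time|ft'; python3 ctl.py 2 9 hold | head -6; python3 -c "
from rig import *
print(close_job())"
```

```text
time_s: 24.4
ft_force: [0.5, -0.3, -8.6]
t 24.40 bar 0.0032 head 0.0010 phi -0.0063 n 446 len 0.221
t 24.45 bar 0.0088 head 0.0146 phi -0.0063 n 517 len 0.218
origin [ 0.4551 -0.2686  0.0862] t 24.5 ft [-0.2  0.5 -8.2] w 0.0287
phi hist-vs-obs [np.float64(0.0002), np.float64(0.0002)]
inn 0.0010 inn -0.0020 inn 0.0069 inn 0.0103 
x [ 0.0044 -0.002   0.0026] sd [0.0075 0.0168 0.0217]
the job is handed in; nothing more can be done
None
```

I handed the job in at 24.5 s with the carrier still gripped, centred within about 1 mm over the nearest coupler plate, hovering about 74 mm above it; the mast measured within about 1° of upright for the last 8 s there.

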